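# Lock up the filter press with the extension tube

## Robot

A 7-joint arm with a two-finger parallel gripper is mounted at the origin on the work surface. World frame = base frame: x ahead of the robot, y to its left, z up, the work surface at z = 0. Lengths are in m, angles in rad, forces in N, time in s.
With the tool pointing down it reaches from about 0.4 to 0.85 m from the base axis. Payload 4.5 kg.
Tool frame: the origin (TCP) lies midway between the tips of the shut fingers; the grasp point (between the pads) lies 19 mm behind it; z points along the fingers, y is the line along which they close (so a half turn about z gives the same grasp; the last joint's range is limited). The gripper opens to 88 mm and grips with 3 to 60 N. Pads are 18 mm wide; open, the fingers measure 123 mm over their backs; the gripper's body (75 mm by 187 mm) begins 45 mm behind the grasp point.
Start: joints at [1.244, 0.689, -0.195, 1.565, 0.157, 0.902, -0.215], TCP at [0.221, -0.585, 0.239] pointing down, gripper open.
Joint ranges: [-3.01, 3.01], [-0.46, 2.08], [-1.47, 1.51], [0.13, 2.56], [-1, 4.14], [0.04, 2.09], [-2.66, 2.66]. Speed limits (rad/s): [2.57, 2.57, 3.14, 3.14, 3.14, 3.14, 3.14].

## Interface

Orientations are given as a unit quaternion [x, y, z, w].
In Python, from plant import r gives the robot as it stands.
- The arm moves only by the tool carry_out, never from a script. Its argument "plan" is a list of rows, each an object with "rot": the turn, a rotation vector about the tool's x, y, z in rad, a list of three; "xyz": the shift along the tool's x, y, z in m, a list of three; "grip": the closure in counts, from 0 (fully open) to 255 (shut). In form: [{"rot": [wx, wy, wz], "xyz": [dx, dy, dz], "grip": grip}, ...]. A call has 1 to 8 rows; each row is the pose to reach, as a shift and turn from the pose commanded when the call began, along the tool's axes at that moment; what a row does not reach only later rows make up. A row lasts 1/12 s, in which the tool goes at most 41.7 mm and 7.16 degrees, less where a joint would pass 70% of its speed; a pose out of reach is approached as far as the arm can. A call with a gripper value outside its range is refused whole. The fingers move at their own pace and stop on an object; "squeeze" is the grip in N (left out, the last holds). Time passes only in rows, so rows that repeat a pose let the fingers close. It gives the time, the measured TCP pose, the force, the opening and the grip force at its end, in the units of the state.
- r.get_state(): the state, without advancing time (a new reading comes with each control period).
- r.snapshot(name): name is "scene" or "side" or "wrist"; returns the picture (420x560x3 uint8, red, green, blue); there is no depth.
- r.camera_params(name): a dict with "fx", "fy", "cx", "cy" (pixels), "distortion" ([k1, k2, p1, p2, k3] as OpenCV has them; the pictures are not rectified), "position" and "attitude" of the camera in the world; the wrist camera has in their place "hand_eye" (4x4, takes a point from camera to tool coordinates, whose origin is the TCP and whose axes are the flange's). Camera axes: x right, y down, z forward; pixel columns grow to the right and rows downward; lengths in m; the calibration is good to about 2 mm. A picture is of the moment at which its call begins: read the wrist's pose just before it. camera_params takes no time and is no camera call.
- r.finish_job(): hands the job in; it is judged then, once.
The state is a dict: "clock": time; "q": joint angles; "qd": joint speeds; "joint_torque": joint torques, N m; "tool_pos": TCP position; "eef_rot": TCP orientation; "contact_force": force on the tool from outside, world axes, zero at the start; "moment": the same for the moment, N m; "opening": opening from 0.0 (shut) to 1.0 (fully open); "finger_force": force on a finger pad.
Only numpy, scipy, OpenCV 4.12 (cv2) and the standard library are available. Lean on these libraries where they do the work, as an engineer would, in place of code of your own. Each camera call takes 0.05 s, during which the arm holds its last target. There are 200 camera calls.

## Task

Lock the small filter press: slip the square extension tube fully home over the short stub of the clamp handle and, with the tube, throw the handle over its dead point until you feel its tail come up firmly on the stop screw; then draw the tube off and lay it back flat on the white tile. Use gentle force: do not ram the tube on, and ease off as soon as the handle meets its stop instead of leaning on it. Touch the press with the tube only, never with the hand, do not drop the tube, and leave the other things on the bench where they are.

Things in the scene. Friction and masses are not known exactly. Their poses are not given: they have to be found in the camera images.
- press: Plate filter press, fixed: grey base 100 x 300 x 14 mm; toggle clamp, crosshead, steel pressure plate, three white plates, fixed head; 150 mm wide, 112 high. Origin on the bench under the handle's pivot pin. +y runs along the press from the clamp to the fixed head (base y -48 to +252 mm); the handle sticks out on its -x side, towards the robot. z up.
- clamp_pivot (a point): Axis of the handle's vertical pivot pin, at the height of the stub's axis, 62 mm above the bench. The handle swings level about this fixed point. Closing is clockwise seen from above (open: leaning about 0.7 to 0.9 rad from press -x towards press -y). Stub along press -x: dead point. Tail on the stop screw: 0.04 to 0.13 rad further, as the screw happens to be set.
- stub_root (a point): On the handle (hub 32 mm wide; round steel stub 13 mm thick, 50 mm free length, hemispherical end; short tail behind the hub): centre of the outer face of the 22 mm wide collar at the stub's root, 26 mm from the pivot axis. x points outwards along the stub, z up. Tube fully home: its mouth meets this face.
- stub_tip (a point): Rounded free end of the stub, on its axis, 76 mm from the pivot axis. Torque to close the handle: 0.5 Nm of pin friction throughout; from 0.62 rad before the dead point the gaskets add to it, at most 1.3 Nm more near 0.35 rad, nothing at the dead point, and beyond it they help, by 0.2 to 0.6 Nm at the stop: it stays where it is left and must be driven on to its stop.
- handle_collar: Collar at the root of the stub, 22 mm in diameter, 10 mm long, its outer face 26 mm from the pivot axis. Origin on the stub's axis at its inner face, x outwards.
- bar_mid (a point): Centre of the extension tube: plain aluminium square tube, 22 x 22 mm outside, 16 x 16 mm bore, 200 mm long, 0.14 kg, lying on the white tile. x axis along the tube towards its open mouth; the other end is closed by a flush black plug. It starts with the mouth pointing roughly away from the robot.
- bar_mouth (a point): Centre of the tube's open mouth, 100 mm from bar_mid.
- tile: White flat ceramic tile 280 x 160 x 6 mm, fixed, left or right in front of the press, long side along its x axis, origin at the centre of its underside on the bench. The tube starts on it and is laid back on it, in any direction, with its middle at least 10 mm inside the tile's edge.
- tray: Shallow steel tray 250 x 150 mm, 18 mm high, fixed, with a spatula and a rod in it; left of or right of the press's front, on the side where the tile is not. Origin at the centre of its underside.
- spatula: Bystander in the tray: flat spatula about 190 mm long. Origin under its middle.
- rod: Bystander in the tray: solid steel rod 10 mm thick, 150 mm long. Origin under its middle.
- beaker: Bystander: glass beaker 72 mm wide, 95 mm high. Origin at its foot.
- flask: Bystander: conical flask with cork, 76 mm wide, 122 mm high. Origin at its foot.
- reagent: Bystander: amber jar with black cap, 68 mm wide, 140 mm high. Origin at its foot.
- cork_ring: Bystander between robot and press: cork flask ring, 84 mm wide, 24 mm high. Origin at its foot.
- vial: Bystander in front of the press's plates: glass vial with cap, 28 mm wide, 50 mm high. Origin at its foot.
- boss: Bystander: aluminium boss head with a screw, about 65 x 26 x 24 mm. Origin at its foot.
- stop_block: Threaded block of the stop screw (8 mm thick, end rounded), behind the pivot, 45 mm to press +x and 22 mm to -y of it, 62 mm above the bench; the screw points to press +y and the handle's tail (12 mm wide, 52 mm long) comes to rest on its end. How far the screw is turned in differs by 4 mm and is not given: feel for it. A gentle push there is 5 to 25 N on the screw.
There are look-alikes about, which are no part of the job. What is meant by the part that bears bar_mid is not purple, and is the smaller of those in its own colour.

How it is judged:
On the way, in this order (a step that is already met when the one before it is completed fails the run):
1. The tube is fully home on the open handle's stub: mouth within 6 mm of the collar, handle not yet closed (distance between bar_mouth and stub_root below 0.006 m and angle between the x axis of bar_mid and the x axis of stub_root, either way round below 0.12 rad and y of stub_tip in the frame of press below -0.035 m), for 0.2 s.
2. With the tube still on the stub, the handle is past the dead point and its tail is pressed on the stop screw with over 4 N (y of stub_tip in the frame of press above 0.0015 m and contact force between stop_block and anything else above 4 N and distance between bar_mouth and stub_root below 0.012 m), for 0.2 s.
At the end, for the whole second after the job is handed in: The handle is still past the dead point (stub tip at least 1.5 mm beyond it in the press's y), and the tube lies flat and still on the white tile, its middle at least 10 mm inside the tile's edge (y of stub_tip in the frame of press above 0.0015 m and x of bar_mid in the frame of tile between -0.13 and 0.13 m and y of bar_mid in the frame of tile between -0.07 and 0.07 m and z of bar_mid in the frame of tile below 0.02 m and angle between bar_mid's own x axis and vertical between 1.5 and 1.64 rad and linear speed of bar below 0.01 m/s); the robot touches nothing.
It fails at once if The hand or arm touches the press or its handle (over 2 N) (contact force between any of the fingers, the arm and press above 2 N).
It fails at once if The tube is rammed on: over 40 N between tube and press while its mouth is more than 12 mm from the collar, or over 50 N on the collar ((distance between bar_mouth and stub_root above 0.012 m and contact force between bar and press above 40 N) or contact force between bar and handle_collar above 50 N).
It fails at once if The handle is leaned on its stop: over 28 N on the stop screw (contact force between stop_block and anything else above 28 N).
It fails at once if The tube is dropped: it is clear of everything with its middle more than 40 mm above the bench (height (world z) of bar_mid above 0.04 m and contact force between bar and anything else below 0.01 N).
It fails at once if A bystander is moved by more than 25 mm (distance of any of spatula, rod, beaker, flask, reagent, cork_ring, vial, boss from where it was at the start of the episode above 0.025 m).
It also fails if it takes over 72 s, if anything falls off the work surface, if the arm or the gripper's body presses on something with over 40 N, if the wrist force passes 120 N, or if a joint passes its speed limit or range.

## Working session

There is one attempt and no reset: what is moved stays moved. The work goes in short steps, Python scripts to look and compute and a tool call to move; the robot and the scene stay as the last step left them, time stands still between calls to the robot, and variables do not carry over. Pictures are saved under pics/ and viewed, at most 10 in all, crops included, and the job is handed in when it is done.

Besides the shell and the picture viewer there is one more tool, called after ">>>" by a JSON object that holds its "op" and its "data". carry_out: Moves the arm, as the interface text tells. Its arguments: {"type":"object","properties":{"plan":{"type":"array"},"squeeze":{"type":"number"}},"required":["plan"]}

```bash
ls; mkdir -p pics
cat > h.py <<'E'
import numpy as np, cv2
from scipy.spatial.transform import Rotation as R
from plant import r
def cam(n, st=None):
    p=r.camera_params(n)
    K=np.array([[p['fx'],0,p['cx']],[0,p['fy'],p['cy']],[0,0,1]]);D=np.array(p['distortion'],float)
    if 'hand_eye' in p:
        st=st or r.get_state()
        T=np.eye(4);T[:3,:3]=R.from_quat(st['eef_rot']).as_matrix();T[:3,3]=st['tool_pos']
        T=T@np.array(p['hand_eye'])
    else:
        T=np.eye(4);a=np.array(p['attitude'],float)
        T[:3,:3]=a if a.shape==(3,3) else R.from_quat(a).as_matrix()
        T[:3,3]=p['position']
    return K,D,T
def ray(c,uv):
    K,D,T=c
    u=cv2.undistortPoints(np.array(uv,float).reshape(-1,1,2),K,D).reshape(-1,2)
    d=np.c_[u,np.ones(len(u))]@T[:3,:3].T
    return T[:3,3],d
def onplane(c,uv,z):
    o,d=ray(c,uv); return o+d*((z-o[2])/d[:,2])[:,None]
def proj(c,P):
    K,D,T=c; Ti=np.linalg.inv(T)
    return cv2.projectPoints(np.array(P,float).reshape(-1,3),cv2.Rodrigues(Ti[:3,:3])[0],Ti[:3,3],K,D)[0].reshape(-1,2)
def shot(n,f):
    c=cam(n) ; im=r.snapshot(n); cv2.imwrite(f'pics/{f}.png',im[:,:,::-1]); np.savez(f'pics/{f}.npz',K=c[0],D=c[1],T=c[2]); return im,c
def load(f):
    z=np.load(f'pics/{f}.npz'); return cv2.imread(f'pics/{f}.png')[:,:,::-1],(z['K'],z['D'],z['T'])
E
python3 - <<'E'
from h import *
for n in ['scene','side','wrist']: print(r.camera_params(n)); shot(n,n+'0')
print(r.get_state())
a=[cv2.imread(f'pics/{n}0.png') for n in ['scene','side']]
E
```

```text
pics
{'fx': 479.92593584040833, 'fy': 479.92593584040833, 'cx': 287.996207954182, 'cy': 210.17689922456773, 'distortion': array([-0.05758612,  0.        ,  0.        ,  0.        ,  0.        ]), 'position': array([1.43402868, 0.28834371, 1.36622352]), 'attitude': array([ 0.52731833,  0.78388397, -0.26741821, -0.18960169])}
{'fx': 521.0922866573922, 'fy': 521.0922866573922, 'cx': 280.00928070210233, 'cy': 209.26238077168514, 'distortion': array([0.01839125, 0.        , 0.        , 0.        , 0.        ]), 'position': array([-0.30795867,  1.10634394,  0.88987165]), 'attitude': array([-0.25500886,  0.82902061, -0.47616568,  0.14478103])}
{'fx': 298.75754956087246, 'fy': 298.75754956087246, 'cx': 278.8524771788059, 'cy': 207.94650439409847, 'distortion': array([0.00436867, 0.        , 0.        , 0.        , 0.        ]), 'hand_eye': array([[ 6.26095527e-04, -9.51327572e-01, -3.08180886e-01,
         8.05761528e-02],
       [ 9.99999431e-01,  8.61851021e-04, -6.28875694e-04,
        -8.61201400e-04],
       [ 8.63872798e-04, -3.08180317e-01,  9.51327570e-01,
        -1.45778607e-01],
       [ 0.00000000e+00,  0.00000000e+00,  0.00000000e+00,
         1.00000000e+00]])}
{'clock': 0.15, 'q': array([ 1.24379318,  0.68976616, -0.19451513,  1.56604461,  0.15730719,
        0.90250084, -0.21512924]), 'qd': array([-0.00133114, -0.0048526 , -0.00078544, -0.00240968,  0.00013946,
       -0.00053801, -0.00013662]), 'joint_torque': array([-1.70949974e-03, -5.27860093e+01, -1.26878779e+00, -1.53585255e+01,
       -5.25596354e-02,  3.89818917e-03,  1.27943654e-04]), 'tool_pos': array([ 0.22044202, -0.58435293,  0.2381258 ]), 'eef_rot': array([ 9.83769379e-01,  1.79436245e-01, -1.73936914e-04, -6.41943958e-04]), 'contact_force': array([0.04692494, 0.23526027, 0.87681469]), 'moment': array([-0.04432085, -0.00384721,  0.00241913]), 'finger_force': 0.0, 'opening': 1.0015289613800265}
```

View pics/scene0.png

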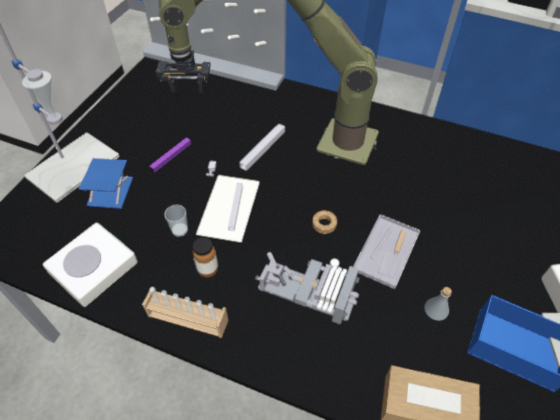

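View pics/side0.png

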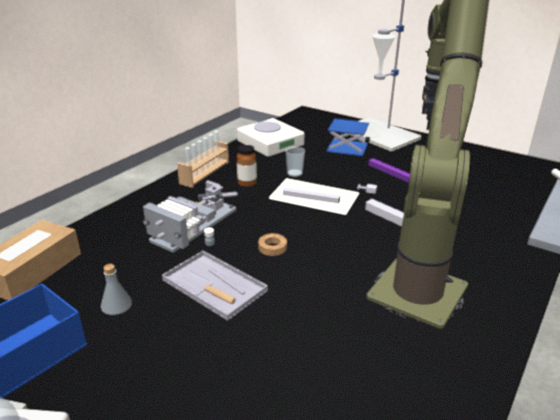

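Scene view: the bars that could be the tube are purple at (171,154), a larger grey one at (263,147) and a smaller grey one on the white tile at (236,206). The description points to the one on the tile. The press is at (310,285), with its handle near (272,262). The tray, ring, beaker and jar surround it. I'll check with one close crop.

Run:
```python
from h import *
im,c=load('scene0')
a=cv2.resize(im[170:325,190:370],None,fx=4,fy=3.87,interpolation=cv2.INTER_CUBIC)
cv2.imwrite('pics/crop1.png',a[:,:,::-1]); print(a.shape)
hsv=cv2.cvtColor(im,cv2.COLOR_RGB2HSV)
m=((hsv[:,:,2]>120)&(hsv[:,:,1]<60)).astype(np.uint8)
def blob(m,uv):
    n,l=cv2.connectedComponents(m); b=(l==l[uv[1],uv[0]]).astype(np.uint8)
    cs,_=cv2.findContours(b,0,2); k=max(cs,key=cv2.contourArea); return k
for uv,z in [((212,225),.006),((263,147),.022),((236,206),.028)]:
    k=blob(m,uv); rc=cv2.minAreaRect(k); bx=cv2.boxPoints(rc); P=onplane(c,bx,z); print(uv,rc,P.round(3).tolist(),np.linalg.norm(P[0]-P[1]),np.linalg.norm(P[1]-P[2]))
print(im[206,225:250].tolist())
```

```text
(600, 720, 3)
(212, 225) ((227.42616271972656, 207.6288604736328), (46.05745315551758, 68.8524398803711), 16.821407318115234) [[0.651, -0.349, 0.006], [0.345, -0.429, 0.006], [0.343, -0.243, 0.006], [0.643, -0.184, 0.006]] 0.3159508271077672 0.18576941413651207
(263, 147) ((262.0000305175781, 146.0), (9.899494171142578, 59.396968841552734), 45.0) [[0.304, -0.353, 0.022], [0.017, -0.296, 0.022], [0.046, -0.253, 0.022], [0.327, -0.312, 0.022]] 0.2922916705380382 0.0518830503009802
(236, 206) ((227.42616271972656, 207.6288604736328), (46.05745315551758, 68.8524398803711), 16.821407318115234) [[0.664, -0.339, 0.028], [0.363, -0.417, 0.028], [0.36, -0.235, 0.028], [0.655, -0.177, 0.028]] 0.3108406976944751 0.18276481447789109
[[253, 253, 248], [253, 253, 248], [253, 253, 248], [253, 253, 248], [252, 253, 248], [252, 253, 247], [246, 247, 244], [232, 232, 235], [221, 220, 228], [219, 219, 228], [220, 220, 228], [220, 220, 229], [212, 211, 219], [193, 193, 198], [222, 223, 219], [250, 251, 246], [253, 253, 249], [253, 253, 248], [253, 253, 249], [252, 253, 248], [253, 253, 249], [253, 253, 249], [253, 253, 249], [252, 253, 249], [253, 253, 249]]
```

View pics/crop1.png

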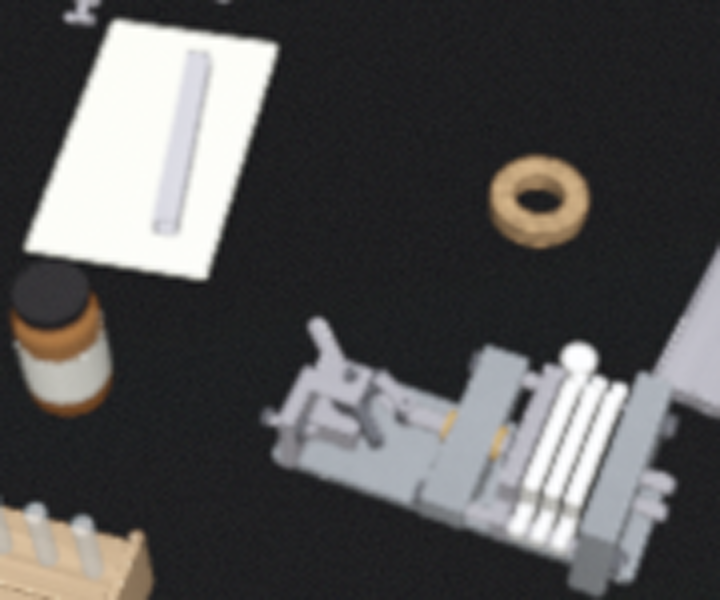

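The crop shows the tube on the tile. Its top ends are at crop (199,52) and (166,225), it is grey and it is smaller than the loose grey bar, so this is the right one. The stub tip is at crop (318,325) and the hub pin at (350,375).

Run:
```python
from h import *
im,c=load('scene0')
f=lambda L:[(190+x/4,170+y/3.87) for x,y in L]
tc=onplane(c,f([(113,18),(278,44),(208,278),(25,248)]),.006);print('tile',tc.round(3).tolist(),[np.linalg.norm(tc[i]-tc[i-1]).round(3) for i in range(4)],tc.mean(0))
t=onplane(c,f([(188,52),(210,55),(178,222),(153,219)]),.028);print('tube',t.round(3).tolist(),[np.linalg.norm(t[i]-t[i-1]).round(3) for i in range(4)],t.mean(0))
s=onplane(c,f([(318,322),(350,375)]),.062);print('stub',s.round(3).tolist(),np.linalg.norm(s[0]-s[1]))
b=onplane(c,f([(280,448),(570,555)]),.014);print('base far edge',b.round(3).tolist(), b[1]-b[0])
v=onplane(c,f([(538,200)]),.012);print('ring',v)
print(onplane(c,f([(60,400)]),0.),'reagent')
```

```text
tile [[0.372, -0.403, 0.006], [0.343, -0.243, 0.006], [0.619, -0.186, 0.006], [0.65, -0.346, 0.006]] [np.float64(0.284), np.float64(0.162), np.float64(0.282), np.float64(0.163)] [ 0.49602688 -0.29447486  0.006     ]
tube [[0.402, -0.307, 0.028], [0.397, -0.287, 0.028], [0.587, -0.228, 0.028], [0.593, -0.249, 0.028]] [np.float64(0.199), np.float64(0.021), np.float64(0.199), np.float64(0.022)] [ 0.49484184 -0.26778175  0.028     ]
stub [[0.659, -0.065, 0.062], [0.697, -0.022, 0.062]] 0.057830811823201496
base far edge [[0.756, -0.058, 0.014], [0.76, 0.188, 0.014]] [0.00386938 0.24564629 0.        ]
ring [[0.43341755 0.04852021 0.012     ]]
[[ 0.77558984 -0.24672942  0.        ]] reagent
```

```bash
cat >> h.py <<'E'
def go(p,yaw,st=None):
    """tool-frame shift and turn to reach world TCP p with tool x at yaw, tool pointing down"""
    st=st or r.get_state(); M=R.from_quat(st['eef_rot'])
    X=np.array([np.cos(yaw),np.sin(yaw),0]);Z=np.array([0,0,-1.]);T=R.from_matrix(np.c_[X,np.cross(Z,X),Z])
    d=M.inv().apply(np.array(p)-st['tool_pos']); w=(M.inv()*T).as_rotvec()
    x=M.apply([1,0,0]); print('pos',st['tool_pos'].round(4),'yaw',round(float(np.arctan2(x[1],x[0])),4),'-> xyz',d.round(4),'rot',w.round(4),'t',st['clock'])
E
python3 -c "
from h import *
go([.48,-.275,.2],.30)"
```

```text
pos [ 0.2204 -0.5844  0.2381] yaw 0.3608 -> xyz [ 0.3521 -0.1977  0.0383] rot [-0.0013  0.0002  0.0608] t 0.15
```

>>> {"op": "carry_out", "data": {"plan": [{"rot":[0,0,0.061],"xyz":[0.352,-0.198,0.038],"grip":0},{"rot":[0,0,0.061],"xyz":[0.352,-0.198,0.038],"grip":0},{"rot":[0,0,0.061],"xyz":[0.352,-0.198,0.038],"grip":0},{"rot":[0,0,0.061],"xyz":[0.352,-0.198,0.038],"grip":0},{"rot":[0,0,0.061],"xyz":[0.352,-0.198,0.038],"grip":0},{"rot":[0,0,0.061],"xyz":[0.352,-0.198,0.038],"grip":0},{"rot":[0,0,0.061],"xyz":[0.352,-0.198,0.038],"grip":0},{"rot":[0,0,0.061],"xyz":[0.352,-0.198,0.038],"grip":0}]}}

```text
clock: 0.82
tool_pos: [0.4347, -0.3287, 0.2072]
eef_rot: [0.989, 0.149, -0.0, -0.0]
contact_force: [0.1, -0.0, 0.4]
opening: 0.997
finger_force: 0.0
```

```bash
python3 -c "
from h import *
go([.48,-.275,.2],.30)"
```

```text
pos [ 0.4347 -0.3287  0.2072] yaw 0.2996 -> xyz [ 0.0591 -0.0379  0.0072] rot [-0.0001  0.0002 -0.0004] t 0.8167
```

>>> {"op": "carry_out", "data": {"plan": [{"rot":[0,0,0],"xyz":[0.059,-0.038,0.007],"grip":0},{"rot":[0,0,0],"xyz":[0.059,-0.038,0.007],"grip":0},{"rot":[0,0,0],"xyz":[0.059,-0.038,0.007],"grip":0},{"rot":[0,0,0],"xyz":[0.059,-0.038,0.007],"grip":0}]}}

```text
clock: 1.15
tool_pos: [0.4801, -0.2746, 0.2001]
eef_rot: [0.988, 0.152, -0.0, -0.0]
contact_force: [-0.9, -1.1, -0.9]
opening: 0.998
finger_force: 0.0
```

Run:
```python
from h import *
im,c=shot('wrist','w1')
print(proj(c,[[.493,-.268,.028],[.697,-.022,.062]]).round(0).tolist())
go([.48,-.275,.2],.30)
```

```text
[[278.0, 176.0], [25.0, -198.0]]
pos [ 0.4787 -0.2767  0.2002] yaw 0.3008 -> xyz [ 0.0017 -0.0012  0.0002] rot [0.     0.0011 0.0008] t 1.2
```

View pics/w1.png

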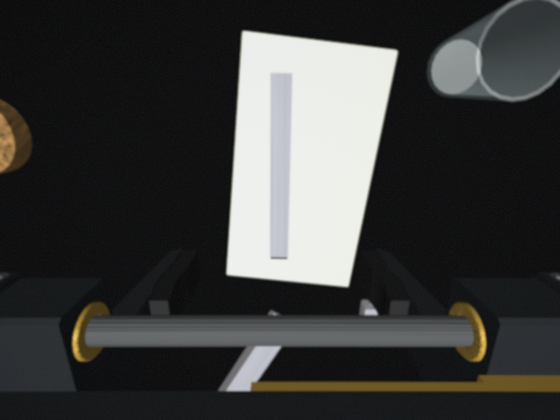

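The wrist view shows the tube from the mouth at (282,74) to the black plug end at (279,257), on the tile, between the fingers and well lined up.

Run:
```python
from h import *
im,c=load('w1')
hsv=cv2.cvtColor(im,cv2.COLOR_RGB2HSV)
x=im.astype(int); m=((x[:,:,2]-x[:,:,0]>3)&(x[:,:,0]>90)&(x[:,:,0]<235)).astype(np.uint8)
m[:, :235]=0;m[:,330:]=0;m[265:]=0;m[:60]=0
m=cv2.morphologyEx(m,cv2.MORPH_OPEN,np.ones((3,3)))
k=max(cv2.findContours(m,0,2)[0],key=cv2.contourArea); bx=cv2.boxPoints(cv2.minAreaRect(k)); print(bx.tolist())
P=onplane(c,bx,.028);print(P.round(4).tolist(),P.mean(0),[np.linalg.norm(P[i]-P[i-1]).round(4) for i in range(4)])
e=sorted([(np.linalg.norm(P[i]-P[i-1]),i) for i in range(4)])[-1][1]; d=P[e]-P[e-1]; d*=np.sign(d[0]);a=np.arctan2(d[1],d[0]);print('yaw',a)
mid=P.mean(0); g=mid[:2]-.03*np.array([np.cos(a),np.sin(a)]);print(g)
go([*g,.06],a); go([*g,.010],a)
```

```text
[[270.0, 73.0], [291.0, 73.0], [291.0, 257.0], [270.0, 257.0]]
[[0.5876, -0.2303, 0.028], [0.5938, -0.2499, 0.028], [0.4045, -0.3121, 0.028], [0.3971, -0.2884, 0.028]] [ 0.49575248 -0.27018032  0.028     ] [np.float64(0.1992), np.float64(0.0205), np.float64(0.1992), np.float64(0.0248)]
yaw 0.29592283198792335
[ 0.46705648 -0.278929  ]
pos [ 0.4787 -0.2767  0.2002] yaw 0.3008 -> xyz [-0.0116 -0.0013  0.1403] rot [0.     0.0011 0.0049] t 1.2
pos [ 0.4787 -0.2767  0.2002] yaw 0.3008 -> xyz [-0.0116 -0.0013  0.1903] rot [0.     0.0011 0.0049] t 1.2
```

>>> {"op": "carry_out", "data": {"plan": [{"rot":[0,0,0.005],"xyz":[-0.012,-0.0013,0.04],"grip":0},{"rot":[0,0,0.005],"xyz":[-0.012,-0.0013,0.08],"grip":0},{"rot":[0,0,0.005],"xyz":[-0.012,-0.0013,0.12],"grip":0},{"rot":[0,0,0.005],"xyz":[-0.012,-0.0013,0.15],"grip":0},{"rot":[0,0,0.005],"xyz":[-0.012,-0.0013,0.175],"grip":0},{"rot":[0,0,0.005],"xyz":[-0.012,-0.0013,0.185],"grip":0},{"rot":[0,0,0.005],"xyz":[-0.012,-0.0013,0.19],"grip":0},{"rot":[0,0,0.005],"xyz":[-0.012,-0.0013,0.19],"grip":0}]}}

```text
clock: 1.87
tool_pos: [0.4664, -0.2802, 0.0103]
eef_rot: [0.989, 0.146, -0.0, 0.0]
contact_force: [0.5, -0.6, 0.4]
opening: 0.999
finger_force: 0.0
```

>>> {"op": "carry_out", "data": {"plan": [{"rot":[0,0,0],"xyz":[0,0,0],"grip":120},{"rot":[0,0,0],"xyz":[0,0,0],"grip":255},{"rot":[0,0,0],"xyz":[0,0,0],"grip":255},{"rot":[0,0,0],"xyz":[0,0,0],"grip":255},{"rot":[0,0,0],"xyz":[0,0,0],"grip":255},{"rot":[0,0,0],"xyz":[0,0,0],"grip":255},{"rot":[0,0,0],"xyz":[0,0,0],"grip":255},{"rot":[0,0,0],"xyz":[0,0,0],"grip":255}], "squeeze": 45}}

```text
clock: 2.53
tool_pos: [0.4672, -0.279, 0.0106]
eef_rot: [0.989, 0.147, 0.0, 0.0]
contact_force: [0.5, 0.6, -0.4]
opening: 0.413
finger_force: 0.0
```

>>> {"op": "carry_out", "data": {"plan": [{"rot":[0,0,0],"xyz":[0,0,0],"grip":255},{"rot":[0,0,0],"xyz":[0,0,0],"grip":255},{"rot":[0,0,0],"xyz":[0,0,0],"grip":255},{"rot":[0,0,0],"xyz":[0,0,0],"grip":255},{"rot":[0,0,0],"xyz":[0,0,0],"grip":255},{"rot":[0,0,0],"xyz":[0,0,0],"grip":255}], "squeeze": 45}}

```text
clock: 3.03
tool_pos: [0.4671, -0.279, 0.0104]
eef_rot: [0.989, 0.147, -0.0, -0.0]
contact_force: [0.5, 1.0, -0.7]
opening: 0.246
finger_force: 45.0
```

Run:
```python
from h import *
s=r.get_state(); print(s['opening'],s['finger_force'],s['contact_force'],s['moment'])
# pre-look pose: 90 mm behind the stub, raised
P=np.array([.697,-.022]);a=.8
g=P-(.156+.08)*np.array([np.cos(a),np.sin(a)]);print(g);go([*g,.12],a)
```

```text
0.24606548559854863 45.000019166618586 [ 0.50282973  1.04996869 -0.69932768] [ 0.01890401 -0.02589103 -0.04475261]
[ 0.53257722 -0.19129604]
pos [ 0.4671 -0.279   0.0104] yaw 0.2949 -> xyz [ 0.0881 -0.0649 -0.1096] rot [-1.000e-04  1.000e-04 -5.051e-01] t 3.0333
```

>>> {"op": "carry_out", "data": {"plan": [{"rot":[0,0,0],"xyz":[0,0,-0.02],"grip":255},{"rot":[0,0,0],"xyz":[0,0,-0.05],"grip":255},{"rot":[0,0,-0.06],"xyz":[0.015,-0.01,-0.08],"grip":255},{"rot":[0,0,-0.16],"xyz":[0.03,-0.02,-0.11],"grip":255},{"rot":[0,0,-0.26],"xyz":[0.05,-0.035,-0.11],"grip":255},{"rot":[0,0,-0.36],"xyz":[0.07,-0.05,-0.11],"grip":255},{"rot":[0,0,-0.45],"xyz":[0.08,-0.06,-0.11],"grip":255},{"rot":[0,0,-0.505],"xyz":[0.088,-0.065,-0.11],"grip":255}]}}

```text
clock: 3.7
tool_pos: [0.5333, -0.1884, 0.1206]
eef_rot: [0.92, 0.393, 0.0, -0.001]
contact_force: [-0.4, 0.6, -1.9]
opening: 0.247
finger_force: 45.0
```

>>> {"op": "carry_out", "data": {"plan": [{"rot":[0,0,0],"xyz":[0,0,0],"grip":255},{"rot":[0,0,0],"xyz":[0,0,0],"grip":255},{"rot":[0,0,0],"xyz":[0,0,0],"grip":255}]}}

```text
clock: 3.95
tool_pos: [0.5314, -0.1924, 0.1202]
eef_rot: [0.922, 0.388, -0.001, 0.0]
contact_force: [-0.0, -0.4, -2.3]
opening: 0.245
finger_force: 45.0
```

Run:
```python
from h import *
im,c=shot('wrist','w2'); shot('scene','s2')
st=r.get_state();M=R.from_quat(st['eef_rot']).apply
print(proj(c,[[.697,-.022,.062],[.659,-.065,.062],st['tool_pos']+M([.13,0,-.0066])]).round(0).tolist())
go([.53,-.19,.12],.8); print(st['contact_force'],st['moment'])
```

```text
[[279.0, -231.0], [284.0, -81.0], [281.0, -21.0]]
pos [ 0.5315 -0.1926  0.1203] yaw 0.797 -> xyz [ 0.0008 -0.0028  0.0003] rot [-0.0002  0.0015 -0.003 ] t 4.05
[-0.58551922  0.30659097 -1.09393804] [-0.05001623  0.08331738 -0.02153218]
```

View pics/w2.png

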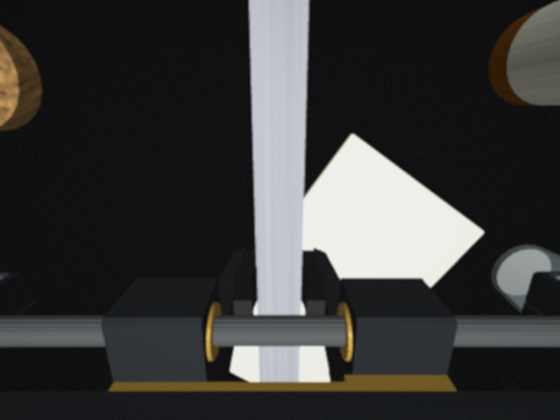

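The tube is held straight along the tool axis, its image centred at u≈280. The mouth is out of view at the top. I'll raise it and look at the handle from the side of the tube.

Run:
```python
from h import *
go([.555,-.03,.28],.8)
```

```text
pos [ 0.5315 -0.1926  0.1203] yaw 0.797 -> xyz [ 0.1325 -0.0968 -0.1599] rot [-0.0002  0.0015 -0.003 ] t 4.05
```

>>> {"op": "carry_out", "data": {"plan": [{"rot":[0,0,0],"xyz":[0,0,-0.04],"grip":255},{"rot":[0,0,0],"xyz":[0.02,-0.015,-0.07],"grip":255},{"rot":[0,0,0],"xyz":[0.04,-0.03,-0.1],"grip":255},{"rot":[0,0,0],"xyz":[0.065,-0.05,-0.12],"grip":255},{"rot":[0,0,0],"xyz":[0.09,-0.065,-0.14],"grip":255},{"rot":[0,0,0],"xyz":[0.11,-0.08,-0.16],"grip":255},{"rot":[0,0,0],"xyz":[0.125,-0.09,-0.16],"grip":255},{"rot":[0,0,0],"xyz":[0.132,-0.097,-0.16],"grip":255}]}}

```text
clock: 4.72
tool_pos: [0.5558, -0.0264, 0.2818]
eef_rot: [0.921, 0.39, 0.002, 0.0]
contact_force: [0.4, 0.4, -1.7]
opening: 0.245
finger_force: 45.0
```

>>> {"op": "carry_out", "data": {"plan": [{"rot":[0,0,0],"xyz":[0,0,0],"grip":255},{"rot":[0,0,0],"xyz":[0,0,0],"grip":255},{"rot":[0,0,0],"xyz":[0,0,0],"grip":255},{"rot":[0,0,0],"xyz":[0,0,0],"grip":255}]}}

```text
clock: 5.05
tool_pos: [0.5542, -0.0313, 0.2797]
eef_rot: [0.922, 0.388, -0.001, 0.0]
contact_force: [0.4, -0.4, -1.9]
opening: 0.246
finger_force: 45.0
```

Run:
```python
from h import *
im,c=shot('wrist','w3')
print(proj(c,[[.697,-.022,.062],[.659,-.065,.062]]).round(0).tolist())
go([.555,-.03,.28],.8)
```

```text
[[364.0, 87.0], [362.0, 139.0]]
pos [ 0.5544 -0.031   0.2799] yaw 0.7969 -> xyz [ 0.0011 -0.0002 -0.0001] rot [-0.0003  0.0018 -0.0031] t 5.1
```

View pics/w3.png

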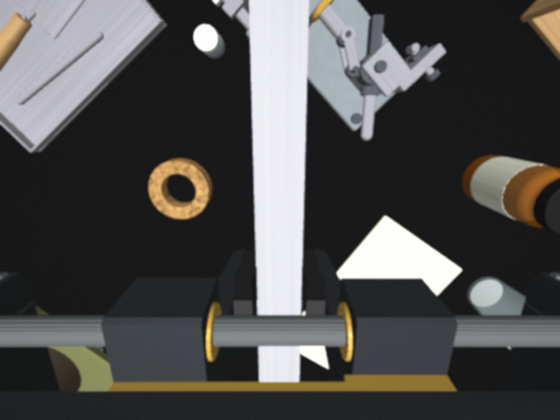

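Run:
```python
from h import *
im,c=load('w3')
a=cv2.resize(im[0:145,295:460],None,fx=4,fy=4,interpolation=cv2.INTER_CUBIC); cv2.imwrite('pics/crop2.png',a[:,:,::-1])
```

```text
(no output)
```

View pics/crop2.png

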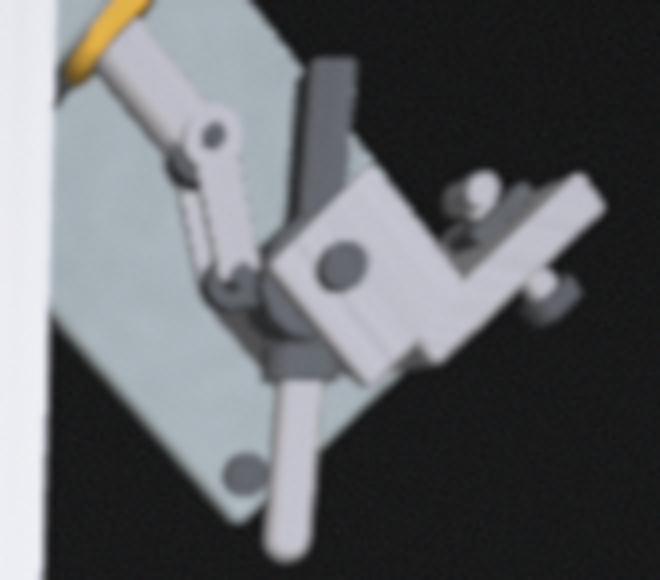

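The crop shows the stub tip at crop (286,560) with its axis running to the collar face at about (298,378). The base corner is at (235,522).

Run:
```python
from h import *
im,c=load('w3')
f=lambda L:[(295+x/4,y/4) for x,y in L]
s=onplane(c,f([(286,558),(288,530),(298,400),(298,379)]),.062)
print('tip..root',s.round(4).tolist(),'len',np.linalg.norm(s[0]-s[3]))
d=s[2]-s[1];a=np.arctan2(d[1],d[0]);d2=s[3]-s[0];print('yaw',a,np.arctan2(d2[1],d2[0]))
b=onplane(c,f([(50,310),(235,522),(400,380),(250,0)]),.014);print('base',b.round(4).tolist());e=b[0]-b[1];print('press y dir',np.arctan2(e[1],e[0])-np.pi/2, e)
e=b[2]-b[1];print('press x dir',np.arctan2(e[1],e[0]))
# triangulate tip from scene0/side0
im0,c0=load('scene0')
o1,d1=ray(c,f([(286,558)])) ;o2,d2=ray(c0,[(190+317/4,170+320/3.87)])
d1=d1[0];d2=d2[0];A=np.c_[d1,-d2];t=np.linalg.lstsq(A,o2-o1,rcond=None)[0];print('tri',o1+d1*t[0],o2+d2*t[1])
v=onplane(c,[(207,38)],.05);print('vial',v)
```

```text
tip..root [[0.662, -0.0689, 0.062], [0.6675, -0.063, 0.062], [0.6924, -0.0369, 0.062], [0.6959, -0.0325, 0.062]] len 0.04978297521217536
yaw 0.8102328397830091 0.8203559452216391
base [[0.664, 0.0305, 0.014], [0.664, -0.0606, 0.014], [0.7304, -0.0635, 0.014], [0.7628, 0.0511, 0.014]]
press y dir 0.0006787305844138114 [-6.17785495e-05  9.10207105e-02  5.55111512e-17]
press x dir -0.04491568103028321
tri [ 0.66104596 -0.06719382  0.06845594] [ 0.66102443 -0.06520856  0.06792814]
vial [[0.60661656 0.13810367 0.05      ]]
```

Run:
```python
from h import *
P=np.array([.7137,-.0133]);a=.815
g=P-.221*np.array([np.cos(a),np.sin(a)]);print(g)
go([*g,.0554],a)
```

```text
[ 0.56212309 -0.17412736]
pos [ 0.5544 -0.031   0.2799] yaw 0.7969 -> xyz [-0.0966  0.1057  0.2246] rot [-0.0003  0.0017 -0.0181] t 5.1
```

>>> {"op": "carry_out", "data": {"plan": [{"rot":[0,0,-0.01],"xyz":[-0.02,0.025,0.02],"grip":255},{"rot":[0,0,-0.018],"xyz":[-0.045,0.05,0.04],"grip":255},{"rot":[0,0,-0.018],"xyz":[-0.065,0.07,0.06],"grip":255},{"rot":[0,0,-0.018],"xyz":[-0.085,0.09,0.09],"grip":255},{"rot":[0,0,-0.018],"xyz":[-0.097,0.106,0.12],"grip":255},{"rot":[0,0,-0.018],"xyz":[-0.097,0.106,0.15],"grip":255},{"rot":[0,0,-0.018],"xyz":[-0.097,0.106,0.17],"grip":255},{"rot":[0,0,-0.018],"xyz":[-0.097,0.106,0.18],"grip":255}]}}

```text
clock: 5.77
tool_pos: [0.561, -0.1737, 0.0973]
eef_rot: [0.918, 0.396, -0.002, -0.001]
contact_force: [0.2, -0.0, -2.1]
opening: 0.248
finger_force: 45.0
```

>>> {"op": "carry_out", "data": {"plan": [{"rot":[0,0,0],"xyz":[0,0,0.02],"grip":255},{"rot":[0,0,0],"xyz":[0,0,0.035],"grip":255},{"rot":[0,0,0],"xyz":[0,0,0.0446],"grip":255},{"rot":[0,0,0],"xyz":[0,0,0.0446],"grip":255},{"rot":[0,0,0],"xyz":[0,0,0.0446],"grip":255},{"rot":[0,0,0],"xyz":[0,0,0.0446],"grip":255}]}}

```text
clock: 6.27
tool_pos: [0.5642, -0.1727, 0.0569]
eef_rot: [0.918, 0.398, 0.001, 0.001]
contact_force: [-0.0, 1.0, -1.4]
opening: 0.247
finger_force: 45.0
```

Run:
```python
from h import *
P=np.array([.7137,-.0133]);a=.815
g=P-.221*np.array([np.cos(a),np.sin(a)])
im,c=shot('scene','s4');im2,c2=shot('side','d4')
st=r.get_state();go([*g,.0554],a,st);print(st['contact_force'],st['moment'])
M=R.from_quat(st['eef_rot']).apply
Q=[st['tool_pos']+M([x,0,-.0066-h]) for x,h in((.13,.011),(-.07,.011),(.13,0))]
S=[[.662,-.0689,.062],[.6959,-.0325,.062]]
print(proj(c,Q+S).round(1).tolist(),proj(c2,Q+S).round(1).tolist())
u,v=proj(c,Q)[0].astype(int);A=cv2.resize(im[v-30:v+40,u-45:u+55],(600,420),interpolation=cv2.INTER_CUBIC)
u2,v2=proj(c2,Q)[0].astype(int);B=cv2.resize(im2[v2-30:v2+40,u2-55:u2+45],(200*3,420),interpolation=cv2.INTER_CUBIC)
cv2.imwrite('pics/crop3.png',cv2.resize(np.vstack([A,B]),(430,600))[:,:,::-1]);print(u,v,u2,v2)
```

```text
pos [ 0.5642 -0.1727  0.0571] yaw 0.8176 -> xyz [-0.0025 -0.0005  0.0017] rot [ 0.0019 -0.001   0.0026] t 6.3667
[ 1.0134667   0.70255276 -2.76266835] [ 0.01882465  0.02042559 -0.01799149]
[[266.6, 248.3], [243.6, 204.4], [266.7, 250.2], [268.1, 253.6], [274.4, 265.5]] [[239.5, 190.1], [298.1, 184.1], [239.6, 193.0], [235.8, 193.8], [220.8, 195.4]]
266 248 239 190
```

View pics/crop3.png

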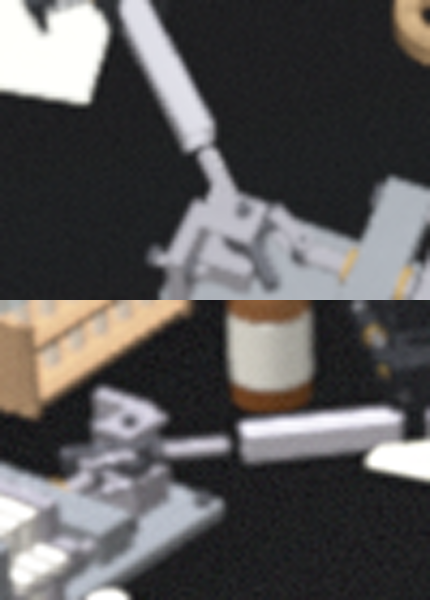

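The scene and side crops show the mouth just in front of the stub tip and on its axis in both views. I'll lower it 1.7 mm and slide it on slowly.

>>> {"op": "carry_out", "data": {"plan": [{"rot":[0,0,0],"xyz":[0,-0.0005,0.0017],"grip":255},{"rot":[0,0,0],"xyz":[0.003,-0.0005,0.0017],"grip":255},{"rot":[0,0,0],"xyz":[0.006,-0.0005,0.0017],"grip":255},{"rot":[0,0,0],"xyz":[0.009,-0.0005,0.0017],"grip":255},{"rot":[0,0,0],"xyz":[0.012,-0.0005,0.0017],"grip":255},{"rot":[0,0,0],"xyz":[0.014,-0.0005,0.0017],"grip":255},{"rot":[0,0,0],"xyz":[0.016,-0.0005,0.0017],"grip":255},{"rot":[0,0,0],"xyz":[0.018,-0.0005,0.0017],"grip":255}]}}

```text
clock: 7.03
tool_pos: [0.5754, -0.1589, 0.0542]
eef_rot: [0.918, 0.398, -0.0, 0.0]
contact_force: [-0.2, 0.9, -1.7]
opening: 0.245
finger_force: 45.0
```

```bash
cat > chk.py <<'E'
from h import *
import sys
P=np.array([.7137,-.0133])
s=r.get_state();M=R.from_quat(s['eef_rot']);F=s['contact_force']
x=M.apply([1,0,0]);m=s['tool_pos'][:2]+.13*x[:2]
print('t',s['clock'],'pos',s['tool_pos'].round(4),'yaw',np.arctan2(x[1],x[0]).round(4),'Ftool',M.inv().apply(F).round(2),'Mz',s['moment'].round(3),'grip',s['finger_force'].round(1),s['opening'].round(3))
rel=M.inv().apply(np.r_[P-s['tool_pos'][:2],0]);print('pivot in tool',rel.round(4),'mouth-collar',(rel[0]-.13-.026).round(4))
lv=np.r_[s['tool_pos'][:2]-P,0];print('torque about pivot on tool',(np.cross(lv,F)[2]+s['moment'][2]).round(3))
E
python3 chk.py; python3 -c "
from h import *
P=np.array([.7137,-.0133]);a=.815
g=P-(.206-.012)*np.array([np.cos(a),np.sin(a)]);go([*g,.0554],a)"
```

```text
pos [ 0.5754 -0.1589  0.0542] yaw 0.8177 -> xyz [ 0.0068  0.0008 -0.0012] rot [0.0002 0.0002 0.0027] t 7.0333Traceback (most recent call last):
  File "chk.py", line 6, in <module>
    print('t',s['clock'],'pos',s['tool_pos'].round(4),'yaw',np.arctan2(x[1],x[0]).round(4),'Ftool',M.inv().apply(F).round(2),'Mz',s['moment'].round(3),'grip',s['finger_force'].round(1),s['opening'].round(3))
                                                                                                                                                              ^^^^^^^^^^^^^^^^^^^^^^^
AttributeError: 'float' object has no attribute 'round'
```

>>> {"op": "carry_out", "data": {"plan": [{"rot":[0,0,0],"xyz":[0.001,0.0008,-0.001],"grip":255},{"rot":[0,0,0],"xyz":[0.003,0.0008,-0.001],"grip":255},{"rot":[0,0,0],"xyz":[0.005,0.0008,-0.001],"grip":255},{"rot":[0,0,0],"xyz":[0.007,0.0008,-0.001],"grip":255},{"rot":[0,0,0],"xyz":[0.009,0.0008,-0.001],"grip":255},{"rot":[0,0,0],"xyz":[0.011,0.0008,-0.001],"grip":255},{"rot":[0,0,0],"xyz":[0.013,0.0008,-0.001],"grip":255},{"rot":[0,0,0],"xyz":[0.015,0.0008,-0.001],"grip":255}]}}

```text
clock: 7.7
tool_pos: [0.5862, -0.1484, 0.0552]
eef_rot: [0.918, 0.398, -0.0, 0.0]
contact_force: [0.8, -0.3, -1.1]
opening: 0.243
finger_force: 45.0
```

```bash
sed -i "s/s\['finger_force'\].round(1),s\['opening'\].round(3)/s['finger_force'],s['opening']/" chk.py; python3 chk.py
```

```text
t 7.7 pos [ 0.5862 -0.1484  0.0552] yaw 0.8178 Ftool [0.35 0.77 1.1 ] Mz [-0.093  0.061  0.005] grip 44.999896958470345 0.242774620492255
pivot in tool [ 0.1857  0.0007 -0.    ] mouth-collar 0.0297
torque about pivot on tool 0.147
```

>>> {"op": "carry_out", "data": {"plan": [{"rot":[0,0,0],"xyz":[0.003,0.0005,0],"grip":255},{"rot":[0,0,0],"xyz":[0.006,0.0005,0],"grip":255},{"rot":[0,0,0],"xyz":[0.009,0.0005,0],"grip":255},{"rot":[0,0,0],"xyz":[0.012,0.0005,0],"grip":255},{"rot":[0,0,0],"xyz":[0.015,0.0005,0],"grip":255},{"rot":[0,0,0],"xyz":[0.018,0.0005,0],"grip":255},{"rot":[0,0,0],"xyz":[0.02,0.0005,0],"grip":255},{"rot":[0,0,0],"xyz":[0.022,0.0005,0],"grip":255}]}}

```text
clock: 8.37
tool_pos: [0.6017, -0.1326, 0.0552]
eef_rot: [0.918, 0.398, 0.0, 0.0]
contact_force: [-0.7, 0.2, -1.6]
opening: 0.247
finger_force: 45.0
```

```bash
python3 chk.py
```

```text
t 8.3667 pos [ 0.6017 -0.1326  0.0552] yaw 0.818 Ftool [-0.34 -0.65  1.58] Mz [-0.082  0.012  0.044] grip 44.999907575547695 0.24691073134177452
pivot in tool [ 0.1636  0.0002 -0.    ] mouth-collar 0.0076
torque about pivot on tool -0.061
```

Now feel for the collar in 1 mm steps.

>>> {"op": "carry_out", "data": {"plan": [{"rot":[0,0,0],"xyz":[0.001,0,0],"grip":255},{"rot":[0,0,0],"xyz":[0.002,0,0],"grip":255},{"rot":[0,0,0],"xyz":[0.003,0,0],"grip":255},{"rot":[0,0,0],"xyz":[0.004,0,0],"grip":255},{"rot":[0,0,0],"xyz":[0.005,0,0],"grip":255},{"rot":[0,0,0],"xyz":[0.005,0,0],"grip":255}]}}

```text
clock: 8.87
tool_pos: [0.6051, -0.129, 0.0552]
eef_rot: [0.918, 0.398, 0.0, 0.0]
contact_force: [-0.3, 0.3, -2.5]
opening: 0.249
finger_force: 45.0
```

```bash
python3 chk.py
```

```text
t 8.8667 pos [ 0.6051 -0.129   0.0552] yaw 0.8179 Ftool [ 0.01 -0.41  2.52] Mz [-0.043  0.025 -0.046] grip 44.99989489093423 0.2490636400353601
pivot in tool [0.1587 0.0002 0.    ] mouth-collar 0.0027
torque about pivot on tool -0.111
```

>>> {"op": "carry_out", "data": {"plan": [{"rot":[0,0,0],"xyz":[0.001,0,0],"grip":255},{"rot":[0,0,0],"xyz":[0.001,0,0],"grip":255}]}}

```text
clock: 9.03
tool_pos: [0.6055, -0.1286, 0.0552]
eef_rot: [0.918, 0.398, -0.0, 0.0]
contact_force: [-0.9, -0.1, -1.0]
opening: 0.247
finger_force: 45.0
```

```bash
python3 chk.py
```

```text
t 9.0333 pos [ 0.6055 -0.1286  0.0552] yaw 0.8177 Ftool [-0.71 -0.54  0.98] Mz [-0.046  0.047  0.068] grip 44.99990852549672 0.24675548073770523
pivot in tool [ 1.581e-01  1.000e-04 -1.000e-04] mouth-collar 0.0021
torque about pivot on tool -0.018
```

>>> {"op": "carry_out", "data": {"plan": [{"rot":[0,0,0],"xyz":[0.001,0,0],"grip":255},{"rot":[0,0,0],"xyz":[0.0015,0,0],"grip":255},{"rot":[0,0,0],"xyz":[0.0015,0,0],"grip":255}]}}

```text
clock: 9.28
tool_pos: [0.6055, -0.1284, 0.055]
eef_rot: [0.918, 0.397, -0.001, 0.0]
contact_force: [-3.0, -3.4, -1.1]
opening: 0.245
finger_force: 45.0
```

```bash
python3 chk.py
```

```text
t 9.2833 pos [ 0.6055 -0.1284  0.055 ] yaw 0.817 Ftool [-4.54  0.08  1.06] Mz [-0.533  0.514 -0.013] grip 45.00001436972525 0.2454417856430321
pivot in tool [ 1.58e-01  1.00e-04 -4.00e-04] mouth-collar 0.002
torque about pivot on tool -0.0
```

>>> {"op": "carry_out", "data": {"plan": [{"rot":[0,0,0],"xyz":[0.0008,0,0],"grip":255},{"rot":[0,0,0],"xyz":[0.0015,0,0],"grip":255},{"rot":[0,0,0],"xyz":[0.0015,0,0],"grip":255}]}}

```text
clock: 9.53
tool_pos: [0.6055, -0.1284, 0.0548]
eef_rot: [0.918, 0.397, -0.003, 0.0]
contact_force: [-4.1, -3.8, -0.1]
opening: 0.246
finger_force: 45.0
```

```bash
python3 chk.py
```

```text
t 9.5333 pos [ 0.6055 -0.1284  0.0548] yaw 0.8163 Ftool [-5.59 -0.41  0.09] Mz [-0.835  0.91  -0.009] grip 45.00031668576412 0.24605427629734014
pivot in tool [ 1.58e-01  1.00e-04 -8.00e-04] mouth-collar 0.002
torque about pivot on tool -0.074
```

The mouth met the collar at about 5 N, so the tube is home. Its extra time there also covers the 0.2 s hold. Next I swing about the pivot at radius 0.158.

>>> {"op": "carry_out", "data": {"plan": [{"rot":[0,0,0.03],"xyz":[-0.001,-0.0047,0],"grip":255},{"rot":[0,0,0.06],"xyz":[-0.001,-0.0095,0],"grip":255},{"rot":[0,0,0.09],"xyz":[-0.001,-0.0142,0],"grip":255},{"rot":[0,0,0.12],"xyz":[-0.0005,-0.0189,0],"grip":255},{"rot":[0,0,0.15],"xyz":[0.0003,-0.0236,0],"grip":255},{"rot":[0,0,0.18],"xyz":[0.001,-0.0283,0],"grip":255},{"rot":[0,0,0.21],"xyz":[0.0019,-0.0329,0],"grip":255},{"rot":[0,0,0.24],"xyz":[0.0029,-0.0376,0],"grip":255}], "squeeze": 55}}

```text
clock: 10.2
tool_pos: [0.5825, -0.1011, 0.0553]
eef_rot: [0.959, 0.283, 0.0, 0.002]
contact_force: [-0.5, -6.4, -2.3]
opening: 0.243
finger_force: 55.0
```

```bash
python3 chk.py
```

```text
t 10.2 pos [ 0.5825 -0.1011  0.0553] yaw 0.5735 Ftool [-3.91  5.12  2.29] Mz [-1.347  0.081 -0.228] grip 55.02454735629726 0.2426390532478724
pivot in tool [ 1.579e-01 -2.600e-03 -1.000e-04] mouth-collar 0.0019
torque about pivot on tool 0.571
```

>>> {"op": "carry_out", "data": {"plan": [{"rot":[0,0,0.03],"xyz":[0,-0.0047,0],"grip":255},{"rot":[0,0,0.06],"xyz":[0,-0.0095,0],"grip":255},{"rot":[0,0,0.09],"xyz":[0.0002,-0.0142,0],"grip":255},{"rot":[0,0,0.12],"xyz":[0.0006,-0.0189,0],"grip":255},{"rot":[0,0,0.15],"xyz":[0.0013,-0.0236,0],"grip":255},{"rot":[0,0,0.18],"xyz":[0.0021,-0.0283,0],"grip":255},{"rot":[0,0,0.21],"xyz":[0.003,-0.0329,0],"grip":255},{"rot":[0,0,0.24],"xyz":[0.004,-0.0376,0],"grip":255}]}}

```text
clock: 10.87
tool_pos: [0.5664, -0.07, 0.0556]
eef_rot: [0.986, 0.165, 0.001, 0.003]
contact_force: [1.4, -11.8, -2.7]
opening: 0.242
finger_force: 55.0
```

```bash
python3 chk.py
```

```text
t 10.8667 pos [ 0.5664 -0.07    0.0556] yaw 0.3311 Ftool [-2.53 11.62  2.75] Mz [-2.36  -0.1   -0.255] grip 55.036194015992805 0.24192569015972232
pivot in tool [ 0.1577 -0.0057  0.0002] mouth-collar 0.0017
torque about pivot on tool 1.565
```

>>> {"op": "carry_out", "data": {"plan": [{"rot":[0,0,0.02],"xyz":[0,-0.0032,0],"grip":255},{"rot":[0,0,0.04],"xyz":[0,-0.0063,0],"grip":255},{"rot":[0,0,0.06],"xyz":[0.0002,-0.0095,0],"grip":255},{"rot":[0,0,0.08],"xyz":[0.0004,-0.0126,0],"grip":255},{"rot":[0,0,0.1],"xyz":[0.0007,-0.0158,0],"grip":255},{"rot":[0,0,0.12],"xyz":[0.001,-0.0189,0],"grip":255},{"rot":[0,0,0.14],"xyz":[0.0015,-0.022,0],"grip":255},{"rot":[0,0,0.16],"xyz":[0.002,-0.0252,0],"grip":255}]}}

```text
clock: 11.53
tool_pos: [0.5595, -0.0458, 0.0554]
eef_rot: [0.996, 0.085, 0.001, 0.003]
contact_force: [0.3, -11.8, -3.4]
opening: 0.241
finger_force: 55.1
```

```bash
python3 chk.py
```

```text
t 11.5333 pos [ 0.5595 -0.0458  0.0554] yaw 0.1709 Ftool [-1.71 11.71  3.47] Mz [-2.423  0.106 -0.359] grip 55.06500873947516 0.24076255270296687
pivot in tool [ 0.1575 -0.0058  0.0002] mouth-collar 0.0015
torque about pivot on tool 1.478
```

>>> {"op": "carry_out", "data": {"plan": [{"rot":[0,0,0.015],"xyz":[0,-0.0024,0],"grip":255},{"rot":[0,0,0.03],"xyz":[0,-0.0047,0],"grip":255},{"rot":[0,0,0.045],"xyz":[0.0001,-0.0071,0],"grip":255},{"rot":[0,0,0.06],"xyz":[0.0002,-0.0095,0],"grip":255},{"rot":[0,0,0.075],"xyz":[0.0003,-0.0118,0],"grip":255},{"rot":[0,0,0.09],"xyz":[0.0005,-0.0142,0],"grip":255},{"rot":[0,0,0.105],"xyz":[0.0008,-0.0165,0],"grip":255},{"rot":[0,0,0.12],"xyz":[0.001,-0.0189,0],"grip":255}]}}

```text
clock: 12.2
tool_pos: [0.5569, -0.0264, 0.0554]
eef_rot: [1.0, 0.025, 0.001, 0.003]
contact_force: [-0.3, -9.8, -3.6]
opening: 0.246
finger_force: 55.2
```

```bash
python3 chk.py
```

```text
t 12.2 pos [ 0.5569 -0.0264  0.0554] yaw 0.0507 Ftool [-0.76  9.72  3.61] Mz [-2.166  0.194 -0.527] grip 55.15427956095664 0.24593539190513386
pivot in tool [ 0.1572 -0.0052  0.0002] mouth-collar 0.0012
torque about pivot on tool 1.0
```

>>> {"op": "carry_out", "data": {"plan": [{"rot":[0,0,0.01],"xyz":[0,-0.0016,0],"grip":255},{"rot":[0,0,0.02],"xyz":[0,-0.0032,0],"grip":255},{"rot":[0,0,0.03],"xyz":[0,-0.0047,0],"grip":255},{"rot":[0,0,0.04],"xyz":[0.0001,-0.0063,0],"grip":255},{"rot":[0,0,0.05],"xyz":[0.0002,-0.0079,0],"grip":255},{"rot":[0,0,0.06],"xyz":[0.0003,-0.0095,0],"grip":255},{"rot":[0,0,0.07],"xyz":[0.0004,-0.0111,0],"grip":255},{"rot":[0,0,0.07],"xyz":[0.0004,-0.0111,0],"grip":255}]}}

```text
clock: 12.87
tool_pos: [0.5565, -0.0143, 0.0553]
eef_rot: [1.0, -0.009, 0.001, 0.002]
contact_force: [-0.9, -9.5, -2.5]
opening: 0.246
finger_force: 55.3
```

```bash
python3 chk.py
```

```text
t 12.8667 pos [ 0.5565 -0.0143  0.0553] yaw -0.0188 Ftool [-0.72  9.46  2.56] Mz [-1.858  0.252 -0.705] grip 55.31697325233836 0.2458908045444519
pivot in tool [ 0.1571 -0.0039  0.0002] mouth-collar 0.0011
torque about pivot on tool 0.781
```

>>> {"op": "carry_out", "data": {"plan": [{"rot":[0,0,0.01],"xyz":[0,-0.0016,0],"grip":255},{"rot":[0,0,0.02],"xyz":[0,-0.0032,0],"grip":255},{"rot":[0,0,0.03],"xyz":[0,-0.0047,0],"grip":255},{"rot":[0,0,0.03],"xyz":[0,-0.0047,0],"grip":255}]}}

```text
clock: 13.2
tool_pos: [0.5566, -0.0091, 0.0552]
eef_rot: [1.0, -0.024, 0.001, 0.002]
contact_force: [-1.3, -7.9, -2.4]
opening: 0.247
finger_force: 55.3
```

```bash
python3 chk.py
```

```text
t 13.2 pos [ 0.5566 -0.0091  0.0552] yaw -0.0484 Ftool [-0.89  7.91  2.43] Mz [-1.594  0.147 -0.681] grip 55.306362814153545 0.24749035679795464
pivot in tool [ 0.1571 -0.0034  0.0002] mouth-collar 0.0011
torque about pivot on tool 0.561
```

>>> {"op": "carry_out", "data": {"plan": [{"rot":[0,0,0.01],"xyz":[0,-0.0016,0],"grip":255},{"rot":[0,0,0.02],"xyz":[0,-0.0032,0],"grip":255},{"rot":[0,0,0.02],"xyz":[0,-0.0032,0],"grip":255}]}}

```text
clock: 13.45
tool_pos: [0.5566, -0.0051, 0.0552]
eef_rot: [0.999, -0.034, 0.001, 0.001]
contact_force: [-0.6, -5.8, -3.2]
opening: 0.247
finger_force: 55.2
```

```bash
python3 chk.py
```

```text
t 13.45 pos [ 0.5566 -0.0051  0.0552] yaw -0.0674 Ftool [-0.22  5.79  3.25] Mz [-1.152  0.226 -0.539] grip 55.16388799849665 0.24713138791581268
pivot in tool [ 0.1573 -0.0024  0.0002] mouth-collar 0.0013
torque about pivot on tool 0.373
```

>>> {"op": "carry_out", "data": {"plan": [{"rot":[0,0,0.01],"xyz":[0,-0.0016,0],"grip":255},{"rot":[0,0,0.02],"xyz":[0,-0.0032,0],"grip":255},{"rot":[0,0,0.02],"xyz":[0,-0.0032,0],"grip":255}]}}

```text
clock: 13.7
tool_pos: [0.5567, 0.0001, 0.0552]
eef_rot: [0.999, -0.042, 0.0, 0.0]
contact_force: [-0.6, -3.6, -2.7]
opening: 0.245
finger_force: 55.1
```

```bash
python3 chk.py
```

```text
t 13.7 pos [5.567e-01 1.000e-04 5.520e-02] yaw -0.0841 Ftool [-0.25  3.61  2.72] Mz [-0.736  0.186 -0.394] grip 55.08759693824686 0.24544500130796512
pivot in tool [1.576e-01 2.000e-04 1.000e-04] mouth-collar 0.0016
torque about pivot on tool 0.175
```

>>> {"op": "carry_out", "data": {"plan": [{"rot":[0,0,0.007],"xyz":[0,-0.0011,0],"grip":255},{"rot":[0,0,0.013],"xyz":[0,-0.002,0],"grip":255},{"rot":[0,0,0.013],"xyz":[0,-0.002,0],"grip":255}]}}

```text
clock: 13.95
tool_pos: [0.557, 0.0018, 0.0552]
eef_rot: [0.999, -0.049, 0.001, 0.001]
contact_force: [1.0, -5.4, -3.2]
opening: 0.244
finger_force: 55.2
```

```bash
python3 chk.py
```

```text
t 13.95 pos [0.557  0.0018 0.0552] yaw -0.0973 Ftool [1.52 5.25 3.19] Mz [-1.058  0.158 -0.505] grip 55.15170256840065 0.24388721826153104
pivot in tool [ 0.1574 -0.0002  0.0002] mouth-collar 0.0014
torque about pivot on tool 0.323
```

>>> {"op": "carry_out", "data": {"plan": [{"rot":[0,0,0.004],"xyz":[0,-0.0007,0],"grip":255},{"rot":[0,0,0.008],"xyz":[0,-0.0013,0],"grip":255},{"rot":[0,0,0.008],"xyz":[0,-0.0013,0],"grip":255}]}}

```text
clock: 14.2
tool_pos: [0.5571, 0.0027, 0.0553]
eef_rot: [0.999, -0.053, 0.001, 0.001]
contact_force: [0.5, -5.8, -2.5]
opening: 0.247
finger_force: 55.2
```

```bash
python3 chk.py
```

```text
t 14.2 pos [0.5571 0.0027 0.0553] yaw -0.1057 Ftool [1.14 5.75 2.53] Mz [-1.272  0.127 -0.534] grip 55.178298354148865 0.24670451576198027
pivot in tool [ 0.1574 -0.0007  0.0002] mouth-collar 0.0014
torque about pivot on tool 0.373
```

>>> {"op": "carry_out", "data": {"plan": [{"rot":[0,0,0.004],"xyz":[0,-0.0007,0],"grip":255},{"rot":[0,0,0.01],"xyz":[0,-0.0015,0],"grip":255},{"rot":[0,0,0.01],"xyz":[0,-0.0015,0],"grip":255}]}}

```text
clock: 14.45
tool_pos: [0.5574, 0.0038, 0.0553]
eef_rot: [0.998, -0.058, 0.001, 0.001]
contact_force: [0.6, -7.6, -2.3]
opening: 0.248
finger_force: 55.2
```

```bash
python3 chk.py
```

```text
t 14.45 pos [0.5574 0.0038 0.0553] yaw -0.1163 Ftool [1.44 7.5  2.28] Mz [-1.37   0.056 -0.622] grip 55.21575337217655 0.24826459941247722
pivot in tool [ 0.1573 -0.0012  0.0002] mouth-collar 0.0013
torque about pivot on tool 0.559
```

>>> {"op": "carry_out", "data": {"plan": [{"rot":[0,0,0.004],"xyz":[0,-0.0007,0],"grip":255},{"rot":[0,0,0.008],"xyz":[0,-0.0013,0],"grip":255},{"rot":[0,0,0.008],"xyz":[0,-0.0013,0],"grip":255}]}}

```text
clock: 14.7
tool_pos: [0.5575, 0.0047, 0.0553]
eef_rot: [0.998, -0.062, 0.001, 0.001]
contact_force: [-0.0, -7.6, -3.5]
opening: 0.245
finger_force: 55.2
```

```bash
python3 chk.py
```

```text
t 14.7 pos [0.5575 0.0047 0.0553] yaw -0.1247 Ftool [0.9  7.51 3.5 ] Mz [-1.466  0.132 -0.661] grip 55.2482035261346 0.24512623172844877
pivot in tool [ 0.1572 -0.0016  0.0003] mouth-collar 0.0012
torque about pivot on tool 0.522
```

>>> {"op": "carry_out", "data": {"plan": [{"rot":[0,0,0.004],"xyz":[0,-0.0007,0],"grip":255},{"rot":[0,0,0.01],"xyz":[0,-0.0016,0],"grip":255},{"rot":[0,0,0.01],"xyz":[0,-0.0016,0],"grip":255}]}}

```text
clock: 14.95
tool_pos: [0.5578, 0.0058, 0.0553]
eef_rot: [0.998, -0.068, 0.001, 0.001]
contact_force: [0.9, -7.2, -2.2]
opening: 0.246
finger_force: 55.3
```

```bash
python3 chk.py; python3 -c "
from h import *
im,c=shot('scene','s6');im,d=shot('side','d6')
a=cv2.resize(im[170:240,180:300],(720,420),interpolation=cv2.INTER_CUBIC)
i,_=load('s6');b=cv2.resize(i[235:300,230:330],(600,390),interpolation=cv2.INTER_CUBIC)
cv2.imwrite('pics/crop4.png',b[:,:,::-1])"; python3 chk.py
```

```text
t 14.95 pos [0.5578 0.0058 0.0553] yaw -0.1355 Ftool [1.82 6.97 2.27] Mz [-1.659  0.078 -0.721] grip 55.301150014274754 0.24648645432214292
pivot in tool [ 0.157  -0.0021  0.0003] mouth-collar 0.001
torque about pivot on tool 0.378
t 15.05 pos [0.5578 0.0057 0.0553] yaw -0.1352 Ftool [0.57 7.2  2.39] Mz [-1.588  0.058 -0.664] grip 55.28470188786741 0.24329202351660084
pivot in tool [ 0.1571 -0.0022  0.0003] mouth-collar 0.0011
torque about pivot on tool 0.469
```

View pics/crop4.png

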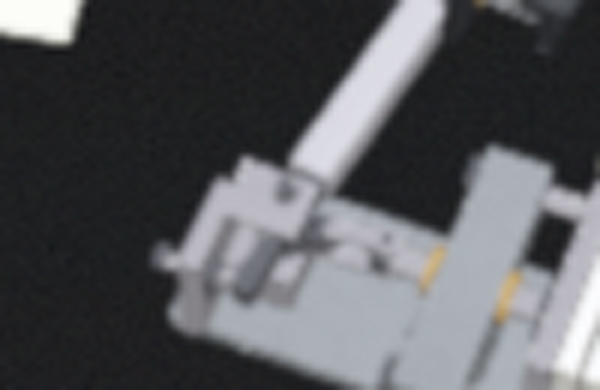

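Working the geometry back, the handle jumped past dead point and then stopped at about 0.08 rad beyond it, while the torque rose from 0.18 to 0.5 Nm. That is stop contact, still light, so I'll press slightly more.

>>> {"op": "carry_out", "data": {"plan": [{"rot":[0,0,0],"xyz":[0,-0.0008,0],"grip":255},{"rot":[0,0,0],"xyz":[0,-0.0015,0],"grip":255},{"rot":[0,0,0],"xyz":[0,-0.0015,0],"grip":255}]}}

```text
clock: 15.3
tool_pos: [0.5579, 0.0063, 0.0553]
eef_rot: [0.998, -0.068, 0.001, 0.002]
contact_force: [1.0, -8.6, -2.7]
opening: 0.247
finger_force: 55.4
```

```bash
python3 chk.py
```

```text
t 15.3 pos [0.5579 0.0063 0.0553] yaw -0.1366 Ftool [2.19 8.38 2.72] Mz [-1.921  0.159 -0.794] grip 55.41738906526007 0.24683768019382618
pivot in tool [ 0.157  -0.0018  0.0003] mouth-collar 0.001
torque about pivot on tool 0.527
```

>>> {"op": "carry_out", "data": {"plan": [{"rot":[0,0,0],"xyz":[0,-0.0008,0],"grip":255},{"rot":[0,0,0],"xyz":[0,-0.0015,0],"grip":255},{"rot":[0,0,0],"xyz":[0,-0.0015,0],"grip":255}]}}

```text
clock: 15.55
tool_pos: [0.558, 0.0069, 0.0553]
eef_rot: [0.998, -0.069, 0.001, 0.002]
contact_force: [0.6, -10.2, -2.7]
opening: 0.244
finger_force: 55.6
```

```bash
python3 chk.py
```

```text
t 15.55 pos [0.558  0.0069 0.0553] yaw -0.1379 Ftool [ 2.03 10.05  2.71] Mz [-2.254  0.083 -0.943] grip 55.579081102623604 0.24381081039970598
pivot in tool [ 0.157  -0.0014  0.0003] mouth-collar 0.001
torque about pivot on tool 0.64
```

>>> {"op": "carry_out", "data": {"plan": [{"rot":[0,0,0],"xyz":[0,-0.0006,0],"grip":255},{"rot":[0,0,0],"xyz":[0,-0.0013,0],"grip":255},{"rot":[0,0,0],"xyz":[0,-0.0013,0],"grip":255},{"rot":[0,0,0],"xyz":[0,-0.0013,0],"grip":255},{"rot":[0,0,0],"xyz":[0,-0.0013,0],"grip":255}]}}

```text
clock: 15.97
tool_pos: [0.5581, 0.0074, 0.0553]
eef_rot: [0.998, -0.069, 0.001, 0.003]
contact_force: [0.3, -12.0, -3.0]
opening: 0.244
finger_force: 55.7
```

```bash
python3 chk.py
```

```text
t 15.9667 pos [0.5581 0.0074 0.0553] yaw -0.139 Ftool [ 1.91 11.88  3.11] Mz [-2.456  0.141 -1.005] grip 55.73068201483693 0.2438664343288597
pivot in tool [ 0.157  -0.001   0.0003] mouth-collar 0.001
torque about pivot on tool 0.864
```

Firm at the stop: about 0.86 Nm, which is roughly 15 N on the screw. Now ease off.

>>> {"op": "carry_out", "data": {"plan": [{"rot":[0,0,-0.01],"xyz":[0,0.0015,0],"grip":255},{"rot":[0,0,-0.02],"xyz":[0,0.003,0],"grip":255},{"rot":[0,0,-0.03],"xyz":[-0.001,0.0045,0],"grip":255},{"rot":[0,0,-0.03],"xyz":[-0.001,0.0055,0],"grip":255},{"rot":[0,0,-0.03],"xyz":[-0.001,0.0055,0],"grip":255}]}}

```text
clock: 16.38
tool_pos: [0.5572, 0.0038, 0.0554]
eef_rot: [0.999, -0.053, 0.002, 0.002]
contact_force: [1.5, -9.5, -3.5]
opening: 0.243
finger_force: 55.4
```

```bash
python3 chk.py
```

```text
t 16.3833 pos [0.5572 0.0038 0.0554] yaw -0.1065 Ftool [2.49 9.27 3.59] Mz [-1.873 -0.027 -0.77 ] grip 55.39326453697868 0.2428304470091351
pivot in tool [0.1574 0.0003 0.0005] mouth-collar 0.0014
torque about pivot on tool 0.69
```

>>> {"op": "carry_out", "data": {"plan": [{"rot":[0,0,0],"xyz":[0,0.0015,0],"grip":255},{"rot":[0,0,0],"xyz":[0,0.003,0],"grip":255},{"rot":[0,0,0],"xyz":[0,0.0045,0],"grip":255},{"rot":[0,0,0],"xyz":[0,0.0045,0],"grip":255}]}}

```text
clock: 16.72
tool_pos: [0.5566, 0.0024, 0.0554]
eef_rot: [0.999, -0.051, 0.001, 0.0]
contact_force: [1.4, -4.9, -2.4]
opening: 0.244
finger_force: 55.1
```

```bash
python3 chk.py
```

```text
t 16.7167 pos [0.5566 0.0024 0.0554] yaw -0.1019 Ftool [1.93 4.71 2.4 ] Mz [-0.895 -0.207 -0.371] grip 55.09955923858797 0.2438680991425881
pivot in tool [ 0.1579 -0.0004  0.0004] mouth-collar 0.0019
torque about pivot on tool 0.373
```

>>> {"op": "carry_out", "data": {"plan": [{"rot":[0,0,0],"xyz":[0,0.0015,0],"grip":255},{"rot":[0,0,0],"xyz":[-0.001,0.003,0],"grip":255},{"rot":[0,0,0],"xyz":[-0.001,0.0038,0],"grip":255},{"rot":[0,0,0],"xyz":[-0.001,0.0038,0],"grip":255}]}}

```text
clock: 17.05
tool_pos: [0.5537, 0.0005, 0.0551]
eef_rot: [0.999, -0.05, -0.0, -0.001]
contact_force: [-0.6, 0.6, -1.2]
opening: 0.241
finger_force: 55.0
```

```bash
python3 chk.py
```

```text
t 17.05 pos [5.537e-01 5.000e-04 5.510e-02] yaw -0.0992 Ftool [-0.61 -0.5   1.25] Mz [ 0.051  0.03  -0.012] grip 54.9998664110899 0.24128875517691867
pivot in tool [ 0.1606 -0.0021 -0.0002] mouth-collar 0.0046
torque about pivot on tool -0.094
```

>>> {"op": "carry_out", "data": {"plan": [{"rot":[0,0,0],"xyz":[-0.003,0,0],"grip":255},{"rot":[0,0,0],"xyz":[-0.006,0,0],"grip":255},{"rot":[0,0,0],"xyz":[-0.009,0,0],"grip":255},{"rot":[0,0,0],"xyz":[-0.012,0,0],"grip":255},{"rot":[0,0,0],"xyz":[-0.015,0,0],"grip":255},{"rot":[0,0,0],"xyz":[-0.018,0,0],"grip":255},{"rot":[0,0,0],"xyz":[-0.021,0,0],"grip":255},{"rot":[0,0,0],"xyz":[-0.024,0,0],"grip":255}]}}

```text
clock: 17.72
tool_pos: [0.53, 0.0016, 0.0552]
eef_rot: [0.999, -0.051, 0.0, 0.0]
contact_force: [-0.6, -0.1, -1.8]
opening: 0.24
finger_force: 55.0
```

```bash
python3 chk.py
```

```text
t 17.7167 pos [0.53   0.0016 0.0552] yaw -0.1012 Ftool [-0.55  0.18  1.79] Mz [0.045 0.062 0.024] grip 54.99990809708834 0.23998994786597735
pivot in tool [ 0.1843 -0.0038  0.    ] mouth-collar 0.0283
torque about pivot on tool 0.054
```

>>> {"op": "carry_out", "data": {"plan": [{"rot":[0,0,0],"xyz":[-0.004,0.0005,0],"grip":255},{"rot":[0,0,0],"xyz":[-0.008,0.0005,0],"grip":255},{"rot":[0,0,0],"xyz":[-0.013,0.0005,0],"grip":255},{"rot":[0,0,0],"xyz":[-0.018,0.0005,0],"grip":255},{"rot":[0,0,0],"xyz":[-0.024,0.0005,0],"grip":255},{"rot":[0,0,0],"xyz":[-0.03,0.0005,0],"grip":255},{"rot":[0,0,0],"xyz":[-0.038,0.0005,0],"grip":255},{"rot":[0,0,0],"xyz":[-0.046,0.0005,0],"grip":255}]}}

```text
clock: 18.38
tool_pos: [0.4837, 0.0058, 0.0552]
eef_rot: [0.999, -0.051, 0.0, 0.0]
contact_force: [0.5, 0.2, -1.5]
opening: 0.25
finger_force: 55.0
```

```bash
python3 chk.py
python3 - <<'E'
from h import *
im,c=shot('scene','s7')
a=.2; mid=np.array([.496,-.285]); g=mid-.032*np.array([np.cos(a),np.sin(a)])
go([*g,.12],a)
# stub tip line check
cv2.imwrite('pics/crop5.png',cv2.resize(im[225:300,230:340],(660,450),interpolation=cv2.INTER_CUBIC)[:,:,::-1])
print(proj(c,[[.7137-.076*np.cos(q),-.0133-.076*np.sin(q),.062] for q in(0,-.08)]))
E
```

```text
t 18.3833 pos [0.4837 0.0058 0.0552] yaw -0.1011 Ftool [ 0.49 -0.25  1.46] Mz [0.099 0.088 0.004] grip 54.99975448474288 0.2498708656431816
pivot in tool [ 0.2308 -0.0043  0.    ] mouth-collar 0.0748
torque about pivot on tool -0.051
pos [0.481  0.0059 0.0551] yaw -0.1008 -> xyz [ 0.0134  0.2974 -0.0648] rot [-2.000e-04  4.000e-03 -3.008e-01] t 18.4333
[[286.88251152 253.23749878]
 [288.5981405  253.89789258]]
```

View pics/crop5.png

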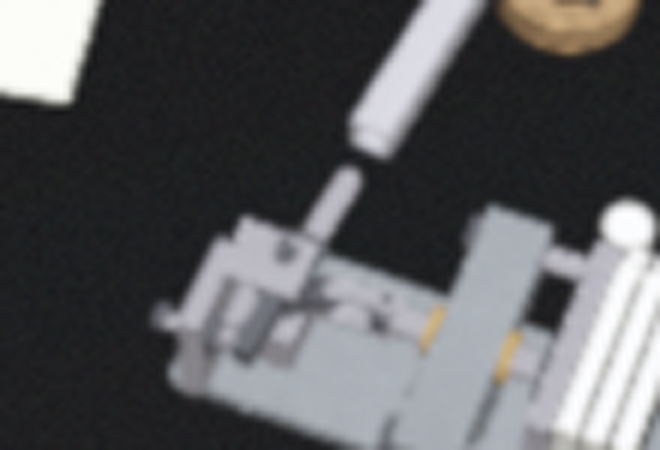

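The handle is free at about 0.08 rad past dead point: its tip at (288.3,253.3) matches the prediction. The tube is clear of the stub, so next I carry it to the tile.

>>> {"op": "carry_out", "data": {"plan": [{"rot":[0,0,0],"xyz":[0,0,-0.025],"grip":255},{"rot":[0,0,0],"xyz":[0,0.02,-0.05],"grip":255},{"rot":[0,0,-0.05],"xyz":[0,0.055,-0.065],"grip":255},{"rot":[0,0,-0.1],"xyz":[0,0.09,-0.065],"grip":255},{"rot":[0,0,-0.15],"xyz":[0.005,0.13,-0.065],"grip":255},{"rot":[0,0,-0.2],"xyz":[0.01,0.17,-0.065],"grip":255},{"rot":[0,0,-0.25],"xyz":[0.013,0.21,-0.065],"grip":255},{"rot":[0,0,-0.3],"xyz":[0.013,0.245,-0.065],"grip":255}]}}

```text
clock: 19.1
tool_pos: [0.4724, -0.2424, 0.1203]
eef_rot: [0.995, 0.1, 0.0, 0.001]
contact_force: [0.4, 1.2, -1.6]
opening: 0.242
finger_force: 55.0
```

```bash
python3 -c "
from h import *
a=.2; mid=np.array([.496,-.285]); g=mid-.032*np.array([np.cos(a),np.sin(a)])
go([*g,.012],a)"
```

```text
pos [ 0.4724 -0.2424  0.1203] yaw 0.1999 -> xyz [-0.0174  0.0462  0.1084] rot [ 0.0015 -0.0007 -0.0001] t 19.1
```

>>> {"op": "carry_out", "data": {"plan": [{"rot":[0,0,0],"xyz":[-0.008,0.023,0.02],"grip":255},{"rot":[0,0,0],"xyz":[-0.017,0.046,0.04],"grip":255},{"rot":[0,0,0],"xyz":[-0.017,0.046,0.06],"grip":255},{"rot":[0,0,0],"xyz":[-0.017,0.046,0.08],"grip":255},{"rot":[0,0,0],"xyz":[-0.017,0.046,0.093],"grip":255},{"rot":[0,0,0],"xyz":[-0.017,0.046,0.1],"grip":255},{"rot":[0,0,0],"xyz":[-0.017,0.046,0.104],"grip":255},{"rot":[0,0,0],"xyz":[-0.017,0.046,0.104],"grip":255}]}}

```text
clock: 19.77
tool_pos: [0.4648, -0.2875, 0.0158]
eef_rot: [0.995, 0.099, -0.0, -0.0]
contact_force: [-0.1, -0.1, -1.2]
opening: 0.244
finger_force: 55.0
```

```bash
python3 chk.py
```

```text
t 19.7667 pos [ 0.4648 -0.2875  0.0158] yaw 0.1992 Ftool [-0.12  0.12  1.17] Mz [0.046 0.035 0.037] grip 54.999926313757896 0.24407625273722325
pivot in tool [ 2.982e-01 -2.195e-01 -1.000e-04] mouth-collar 0.1422
torque about pivot on tool 0.047
```

>>> {"op": "carry_out", "data": {"plan": [{"rot":[0,0,0],"xyz":[0,0,0.002],"grip":255},{"rot":[0,0,0],"xyz":[0,0,0.004],"grip":255},{"rot":[0,0,0],"xyz":[0,0,0.005],"grip":255},{"rot":[0,0,0],"xyz":[0,0,0.005],"grip":255}]}}

```text
clock: 20.1
tool_pos: [0.4653, -0.2879, 0.0115]
eef_rot: [0.995, 0.099, 0.0, 0.0]
contact_force: [0.5, 0.8, -1.9]
opening: 0.244
finger_force: 55.0
```

```bash
python3 chk.py
```

```text
t 20.1 pos [ 0.4653 -0.2879  0.0115] yaw 0.1989 Ftool [ 0.62 -0.67  1.85] Mz [0.002 0.111 0.035] grip 54.999833442270756 0.24381732256011748
pivot in tool [ 0.2978 -0.2201  0.    ] mouth-collar 0.1418
torque about pivot on tool -0.025
```

Another 1.5 mm down to feel the tile, then open slowly.

>>> {"op": "carry_out", "data": {"plan": [{"rot":[0,0,0],"xyz":[0,0,0.001],"grip":255},{"rot":[0,0,0],"xyz":[0,0,0.0018],"grip":255},{"rot":[0,0,0],"xyz":[0,0,0.0018],"grip":255},{"rot":[0,0,0],"xyz":[0,0,0.0018],"grip":255}]}}

```text
clock: 20.43
tool_pos: [0.4654, -0.288, 0.0104]
eef_rot: [0.995, 0.099, 0.0, 0.0]
contact_force: [-1.5, 0.2, 5.7]
opening: 0.245
finger_force: 55.0
```

```bash
python3 chk.py
```

```text
t 20.4333 pos [ 0.4654 -0.288   0.0104] yaw 0.1988 Ftool [-1.45 -0.52 -5.74] Mz [0.162 0.245 0.024] grip 55.00067351065809 0.24480982370832893
pivot in tool [ 0.2977 -0.2202  0.    ] mouth-collar 0.1417
torque about pivot on tool -0.453
```

Tile touched at 5.7 N with the TCP at 10.4 mm, the same height as when it was picked up. Release and go straight up.

>>> {"op": "carry_out", "data": {"plan": [{"rot":[0,0,0],"xyz":[0,0,-0.0005],"grip":255},{"rot":[0,0,0],"xyz":[0,0,-0.0005],"grip":170},{"rot":[0,0,0],"xyz":[0,0,-0.0005],"grip":150},{"rot":[0,0,0],"xyz":[0,0,-0.0005],"grip":120},{"rot":[0,0,0],"xyz":[0,0,-0.0005],"grip":90},{"rot":[0,0,0],"xyz":[0,0,-0.0005],"grip":60},{"rot":[0,0,0],"xyz":[0,0,-0.0005],"grip":60},{"rot":[0,0,0],"xyz":[0,0,-0.0005],"grip":60}]}}

```text
clock: 21.1
tool_pos: [0.4651, -0.2879, 0.0099]
eef_rot: [0.995, 0.099, 0.0, 0.0]
contact_force: [0.6, 0.2, 0.1]
opening: 0.744
finger_force: 0.0
```

>>> {"op": "carry_out", "data": {"plan": [{"rot":[0,0,0],"xyz":[0,0,0],"grip":60},{"rot":[0,0,0],"xyz":[0,0,0],"grip":60},{"rot":[0,0,0],"xyz":[0,0,-0.015],"grip":60},{"rot":[0,0,0],"xyz":[0,0,-0.04],"grip":60},{"rot":[0,0,0],"xyz":[0,0,-0.08],"grip":60},{"rot":[0,0,0],"xyz":[0,0,-0.12],"grip":60},{"rot":[0,0,0],"xyz":[0,0,-0.16],"grip":60},{"rot":[0,0,0],"xyz":[0,0,-0.19],"grip":60}]}}

```text
clock: 21.77
tool_pos: [0.4655, -0.2881, 0.2031]
eef_rot: [0.995, 0.099, 0.001, 0.001]
contact_force: [0.3, -0.2, -0.3]
opening: 0.762
finger_force: 0.0
```

Run:
```python
from h import *
im,c=shot('wrist','w9'); s,cs=shot('scene','s9')
x=im.astype(int); m=((x[:,:,2]-x[:,:,0]>3)&(x[:,:,0]>90)&(x[:,:,0]<235)).astype(np.uint8)
m[:, :220]=0;m[:,345:]=0;m[265:]=0;m[:50]=0
m=cv2.morphologyEx(m,cv2.MORPH_OPEN,np.ones((3,3)))
k=max(cv2.findContours(m,0,2)[0],key=cv2.contourArea); bx=cv2.boxPoints(cv2.minAreaRect(k)); P=onplane(c,bx,.028)
mid=P.mean(0);print(mid,[np.linalg.norm(P[i]-P[i-1]).round(3) for i in range(4)])
d=mid[:2]-[.496,-.2945];u=np.array([np.cos(.204),np.sin(.204)]);print('in tile',d@u,d@[-u[1],u[0]])
# stub tip in scene: bright pixels around prediction
o=cv2.imread('pics/s7.png').astype(int);print('stub change',np.abs(o-s[:,:,::-1].astype(int))[245:275,270:300].mean())
st=r.get_state();print(st['opening'],st['contact_force'],st['tool_pos'],st['clock'])
```

```text
[ 0.49422098 -0.28107684  0.028     ] [np.float64(0.025), np.float64(0.202), np.float64(0.02), np.float64(0.202)]
in tile 0.0009772396837703196 0.013505222130527563
stub change 9.794074074074073
0.7658597520529379 [ 1.90050303  0.58176124 -0.05374167] [ 0.46787093 -0.28946851  0.20493464] 21.8667
```

```bash
python3 -c "
from h import *
print(r.finish_job())"
```

```text
the job is handed in; nothing more can be done
None
```

I locked the press and handed the job in; no verdict came back. The handle is about 0.08 rad past its dead point after an estimated 15 N push on the stop screw, and the tube lies flat on the white tile, about 14 mm from its centre.

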